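Unload the tape tower onto the sloping rests

ROBOT

A 6-joint arm with a two-finger parallel gripper is mounted at the origin on the work surface. World frame = base frame: x ahead of the robot, y to its left, z up, the work surface at z = 0. Lengths are in m, angles in rad, forces in N, time in s.
With the tool pointing down it reaches from about 0.35 to 0.725 m from the base axis. Payload 6 kg.
Tool frame: the origin (TCP) lies midway between the tips of the shut fingers; the grasp point (between the pads) lies ctrl.tcp_to_grasp behind it (ctrl.tcp_to_grasp is the distance from the TCP to the grasp point, in m); z points along the fingers, y is the line along which they close (so a half turn about z gives the same grasp; the last joint's range is limited). The gripper opens to 85 mm and grips with 20 to 120 N. Pads are 22 mm wide; open, the fingers measure 114 mm over their backs; the gripper's body (76 mm by 85 mm) begins 54 mm behind the grasp point. The pads swing forward as they close: fully open they stand 13 mm farther back than shut.
Start: joints at [1.598, 0.04, 0.085, 0, -1.615, -0.334], TCP at [0.181, 0.572, 0.231] pointing down, gripper open.
Joint ranges: [-2.56, 2.56], [-1.29, 2.01], [-1.08, 1.49], [-3.29, 1.98], [-2.81, -0.18], [-2.99, 2.99]. Speed limits (rad/s): [2.57, 2.57, 3.01, 3.14, 3.14, 3.14].

INTERFACE

Orientations are given as a unit quaternion [w, x, y, z].
In Python, from workcell import ctrl gives the robot as it stands.
- The arm moves only by the shell command python3 -m jog 'ROWS' [OPENING]. ROWS is JSON, one flat list of numbers, 6 for each row, row after row: the shift along the tool's x, y, z in m, then the turn, a rotation vector about the tool's x, y, z in degrees. In form: [tx, ty, tz, rx, ry, rz, tx, ty, tz, rx, ry, rz, ...]. A call has 1 to 20 rows; each row is the pose to reach, as a shift and turn from the pose commanded when the call began, along the tool's axes at that moment; what a row does not reach only later rows make up. A row lasts 1/12 s, in which the tool goes at most 41.7 mm and 7.16 degrees, less where a joint would pass 70% of its speed; a pose out of reach is approached as far as the arm can. A call with a gripper value outside its range is refused whole. OPENING is the closure, from 0 (fully open) to 1 (shut), set as the call begins (- or left out, the last holds). The fingers move at their own pace and stop on an object; the grip force is fixed at half the most. Time passes only in rows, so rows that repeat a pose let the fingers close. It gives the time, the measured TCP pose, the force, the opening and the grip force at its end, in the units of the state.
- ctrl.observe(): the state, without advancing time (a new reading comes with each control period).
- ctrl.capture(name): name is "scene" or "top" or "wrist"; returns (picture, depth): 384x512x3 uint8, red, green, blue; 384x512 float32, m along the optical axis (not along the pixel's ray), 0 where there is no reading.
- ctrl.calibration(name): a dict with "mtx" (3x3 intrinsics, pixels), "rvec" (rotation vector, rad) and "tvec" (3), from world to camera coordinates, as OpenCV has them. Camera axes: x right, y down, z forward; pixel columns grow to the right and rows downward; lengths in m; the calibration is good to about 2 mm. A picture is of the moment at which its call begins: read the wrist's pose just before it. calibration takes no time and is no camera call; for the wrist camera it gives the pose at the moment of the call.
- ctrl.finish_job(): hands the job in; it is judged then, once.
The state is a dict: "t": time; "joint_pos": joint angles; "dq": joint speeds; "effort": joint torques, N m; "tool_pos": TCP position; "orientation": TCP orientation; "force": force on the tool from outside, world axes, zero at the start; "ft_torque": the same for the moment, N m; "width": opening from 0.0 (shut) to 1.0 (fully open); "grasp_force": force on a finger pad.
Only numpy, scipy, OpenCV 4.12 (cv2) and the standard library are available. Lean on these libraries where they do the work, as an engineer would, in place of code of your own. Each camera call takes 0.05 s, during which the arm holds its last target. There are 200 camera calls.

TASK

Set out the marking tapes for tube labelling: swing the tape tower's keeper arm well aside and leave it there, then slide the two rolls up off the post one at a time. Lay the upper, blue roll flat on the blue sloping rest, close behind its lip and centred across it, before taking the magenta roll off and laying it on the magenta rest in the same way. Leave the other things on the bench where they are.

Things in the scene. Friction and masses are not known exactly. Their poses are not given: they have to be found in the camera images.
- tower: tape tower, fixed: grey base 150 x 80 x 12 high, black collar 40 dia up to 30 high under the rolls, steel post 20 dia, tip 88 above the bench, and a pillar 14 dia, 80 mm from the post along +x, carrying the keeper arm. Origin: on the post's axis at bench height; base reaches from x = -45 to +105, y +-40 mm
- keeper (a joint): keeper arm's hinge, vertical axis through the pillar, range 0 to 1.6 rad: 0 = arm straight across the post's tip (it blocks the rolls); growing values swing its free end towards the tower's -y (counter-clockwise from above); it stays where it is left
- keeper_pivot (a point): the hinge point on top of the pillar, 97 above the bench; the arm is an 8 mm dia rod, 80 mm long, its centre line at this height
- keeper_knob (a point): middle of the yellow upright knob at the arm's free end: 16 dia, 28 high, from 100 to 128 above the bench
- blue_roll: blue tape roll: wound ring 56 outside dia, 26 hole dia, 25 high, about 90 g. Origin: centre of its underside; z along its axis. At the start it is the upper of two on the post of the tower, its underside 55 above the bench
- blue_roll_center (a point): centre of the blue roll, 12.5 mm above its origin along its axis
- magenta_roll: magenta tape roll: wound ring 56 outside dia, 26 hole dia, 25 high, about 90 g. Origin: centre of its underside; z along its axis. At the start it is the lower of two on the post of the tower, its underside 30 above the bench
- magenta_roll_center (a point): centre of the magenta roll, 12.5 mm above its origin along its axis
- blue_rest: blue rest: coloured slab 66 x 36 wide x 8 thick on a white stand, sloping 0.35 rad down towards the robot, with a lip at the low end, 5 thick, 10 above the face. Origin: on the upper face, 60 above the bench, where the centre of the roll's underside belongs (rim then 5 mm from the lip); x up the slope, y across, z the face's normal; face from x = -33 (lip) to +28 mm
- magenta_rest: magenta rest: coloured slab 66 x 36 wide x 8 thick on a white stand, sloping 0.35 rad down towards the robot, with a lip at the low end, 5 thick, 10 above the face. Origin: on the upper face, 60 above the bench, where the centre of the roll's underside belongs (rim then 5 mm from the lip); x up the slope, y across, z the face's normal; face from x = -33 (lip) to +28 mm
- green_roll: a spare green tape roll, same size as the others, lying flat on the bench (mm). Origin: centre of its underside; z up. To be left alone
- green_bottle: small white reagent bottle with green cap, 28 dia x 55 high (mm). Origin: centre of its underside; z up. To be left alone
- black_bottle: small amber bottle with black cap, 30 dia x 55 high (mm). Origin: centre of its underside; z up. To be left alone
- white_bottle: white bottle with white cap, 40 dia x 68 high (mm). Origin: centre of its underside; z up. To be left alone
- tube_rack: blue tube rack 75 x 120 x 38 high, magenta tube caps 9 mm above it (mm). Origin: centre of its underside; z up. To be left alone
- kit_box: white kit box with magenta panels, 110 x 130 x 75 high (mm). Origin: centre of its underside; z up. To be left alone
There are look-alikes about, which are no part of the job. Leave any green look-alike of the part that bears magenta_rest alone.

How it is judged:
By the outcome, as a careful person would: the job done as asked, in the order asked, and still so for the second after the job is handed in, with the robot touching nothing.
It also fails if it takes over 58 s, if anything falls off the work surface, if the arm or the gripper's body presses on something with over 40 N, if the wrist force passes 120 N, or if a joint passes its speed limit or range.

## Working session

There is one attempt and no reset: what is moved stays moved. The work goes in short steps, Python scripts to look and compute and a shell command to move; the robot and the scene stay as the last step left them, time stands still between calls to the robot, and variables do not carry over. Pictures are saved under pics/ and viewed, at most 10 in all, crops included, and the job is handed in when it is done.

```bash
ls; mkdir -p pics; cat > h.py <<'E'
import numpy as np, cv2
from workcell import ctrl
from scipy.spatial.transform import Rotation as R
def cal(n):
    c=ctrl.calibration(n); return np.array(c["mtx"],float),cv2.Rodrigues(np.array(c["rvec"],float))[0],np.array(c["tvec"],float).ravel()
def cloud(n):
    M,Rm,t=cal(n); p,d=ctrl.capture(n)
    v,u=np.mgrid[:384,:512]
    c=np.stack([(u-M[0,2])/M[0,0]*d,(v-M[1,2])/M[1,1]*d,d],-1)
    w=(c-t)@Rm
    w[d==0]=np.nan
    return p,w
def ray(n,u,v,z):
    M,Rm,t=cal(n); o=-Rm.T@t; r=Rm.T@np.linalg.solve(M,[u,v,1]); return o+r*(z-o[2])/r[2]
def tool():
    s=ctrl.observe(); q=s["orientation"]; return np.array(s["tool_pos"]),R.from_quat([q[1],q[2],q[3],q[0]])
E
python3 - <<'E'
from h import *
print(ctrl.tcp_to_grasp, ctrl.observe())
ims=[]
for n in("top","scene"):
    p,w=cloud(n); np.savez("%s.npz"%n,p=p,w=w); cv2.imwrite(f"pics/{n}0.png",p[...,::-1])
    print(n,cal(n))
E
```

```text
pics
0.0187 {'t': 0.0, 'joint_pos': array([ 1.59772755e+00,  4.08544926e-02,  8.37898116e-02, -4.49665106e-04,
       -1.61549721e+00, -3.33725958e-01]), 'dq': array([-3.76522394e-05,  1.45512627e-03,  8.19046227e-04, -1.86489914e-04,
        4.02005474e-04,  8.77155909e-04]), 'effort': array([-1.15638177e-03, -3.68207324e+01,  3.47416341e+01,  6.93240613e+00,
       -5.40201654e-03, -3.90511431e-06]), 'tool_pos': array([0.18101516, 0.57169819, 0.23024587]), 'orientation': array([ 9.08750890e-04,  9.88258771e-01, -1.52786685e-01, -6.26454933e-05]), 'force': array([ 0.07212842, -0.21445099, -0.42034076]), 'ft_torque': array([-0.03233455,  0.01382802,  0.0159445 ]), 'grasp_force': 0.0, 'width': 1.001294939835505}
top (array([[403.87558046,   0.        , 261.55448217],
       [  0.        , 403.87558046, 191.97492117],
       [  0.        ,   0.        ,   1.        ]]), array([[ 0.00552462, -0.99995188,  0.00810654],
       [-0.99489951, -0.00631285, -0.1006733 ],
       [ 0.10071963, -0.00750901, -0.99488651]]), array([-0.11735438,  0.57315577,  1.25619691]))
scene (array([[355.45212258,   0.        , 250.32198766],
       [  0.        , 355.45212258, 182.42133161],
       [  0.        ,   0.        ,   1.        ]]), array([[ 0.54247209,  0.83999719,  0.01134698],
       [ 0.56734324, -0.35636323, -0.74237921],
       [-0.61955281,  0.40915763, -0.66988384]]), array([-0.20173627, -0.30099229,  1.34805491]))
```

View pics/top0.png

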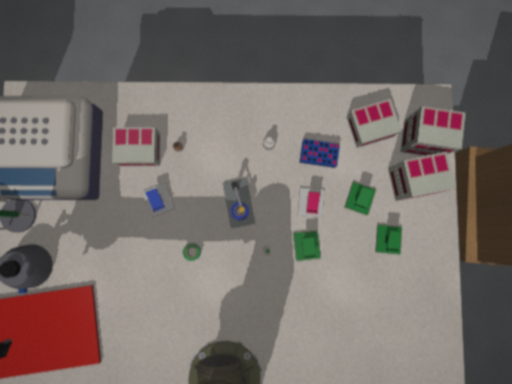

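View pics/scene0.png

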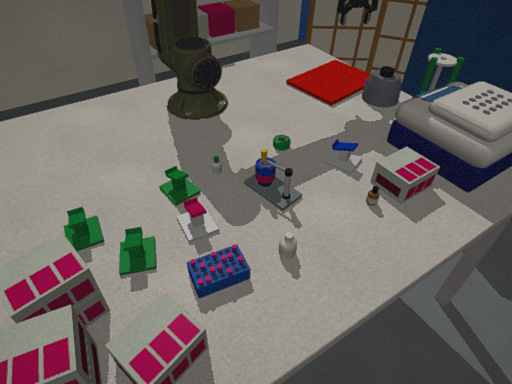

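The magenta rest is the white-stand slab with a magenta face, at top (313,202) / scene (197,215). The green stands at top (361,197), (307,245) and (389,239) are look-alikes to leave alone. The blue rest is at top (155,199) and the tower at (239,203), with the knob at about (241,210).

```bash
cat > m.py <<'E'
from h import *
def masks(p):
    h=cv2.cvtColor(p,cv2.COLOR_RGB2HSV).astype(int); H,S,V=h[...,0],h[...,1],h[...,2]
    return dict(blue=(H>105)&(H<130)&(S>140)&(V>50),mag=(H>160)&(H<178)&(S>140)&(V>50),yel=(H>15)&(H<32)&(S>110)&(V>80),green=(H>50)&(H<90)&(S>100))
if __name__=="__main__":
    for n in("top","scene"):
        f=np.load(n+".npz");p,w=f["p"],f["w"]
        for k,m in masks(p).items():
            N,l,st,c=cv2.connectedComponentsWithStats(m.astype(np.uint8))
            for i in range(1,N):
                if st[i,4]<8: continue
                q=w[l==i]; q=q[~np.isnan(q[:,0])]
                mu=np.median(q,0)
                if not(0.2<mu[0]<.85 and abs(mu[1])<.45): continue
                print(n,k,c[i].round(1),st[i,4],mu.round(3),q.min(0).round(3),q.max(0).round(3))
        M,Rm,t=cal(n)
    f=np.load("top.npz");p,w=f["p"],f["w"]; mk=masks(p)
    for k,(u,v) in dict(blue=(155,199),mag=(313,202)).items():
        m=np.zeros((384,512),bool); m[v-18:v+18,u-18:u+18]=mk[k][v-18:v+18,u-18:u+18]
        q=w[m]; c=q.mean(0); nrm=np.linalg.svd(q-c)[2][2]; nrm*=np.sign(nrm[2])
        r=cv2.minAreaRect((q[:,:2]*1000).astype(np.float32))
        print(k,c.round(4),nrm.round(3),"updir yaw",np.degrees(np.arctan2(-nrm[1],-nrm[0])),r)
    # grey base of tower: points 8..16mm high near tower
    a=(w[...,2]>.007)&(w[...,2]<.018); a[:170]=0;a[235:]=0;a[:,:218]=0;a[:,262:]=0
    print("base",a.sum(),cv2.minAreaRect((w[a][:,:2]*1000).astype(np.float32)))
E
python3 m.py; python3 - <<'E'
import numpy as np,cv2
a=np.load("top.npz")["p"][170:230,130:340,::-1]; b=np.load("scene.npz")["p"][130:245,170:370,::-1]
a=cv2.resize(a,(798,228),interpolation=2); b=cv2.resize(b,(600,345),interpolation=2)
c=np.zeros((573,798,3),np.uint8); c[:228]=a; c[228:,:600]=b; cv2.imwrite("pics/crop1.png",c)
E
```

```text
top blue [319.  153.4] 439 [ 0.697 -0.297  0.038] [ 0.662 -0.355  0.02 ] [ 0.742 -0.239  0.045]
top blue [154.6 199.1] 178 [0.547 0.218 0.058] [0.519 0.196 0.047] [0.574 0.24  0.071]
top blue [235.4 212.4] 35 [ 0.501 -0.033  0.08 ] [ 0.489 -0.055  0.074] [ 0.535 -0.024  0.086]
top blue [246.2 211.2] 17 [ 0.51  -0.067  0.081] [ 0.498 -0.07   0.077] [ 0.522 -0.064  0.085]
top mag [361.4 116.3] 121 [ 0.81  -0.424  0.075] [ 0.788 -0.443  0.07 ] [ 0.834 -0.407  0.084]
top mag [120.  136.2] 117 [0.741 0.327 0.074] [0.718 0.313 0.069] [0.761 0.34  0.081]
top mag [133.  136.1] 116 [0.741 0.287 0.074] [0.721 0.273 0.068] [0.761 0.302 0.081]
top mag [146.  136.1] 116 [0.741 0.246 0.075] [0.722 0.233 0.067] [0.762 0.26  0.08 ]
top mag [312.7 201.8] 200 [ 0.541 -0.273  0.058] [ 0.51  -0.289  0.044] [ 0.571 -0.256  0.072]
top yel [241.2 209.2] 22 [ 0.513 -0.053  0.126] [ 0.508 -0.059  0.063] [ 0.52  -0.047  0.13 ]
top green [359.9 198. ] 580 [ 0.555 -0.424  0.014] [ 0.51  -0.479  0.002] [ 0.607 -0.387  0.076]
top green [306.6 245.3] 592 [ 0.407 -0.254  0.014] [ 0.362 -0.298  0.003] [ 0.448 -0.218
[... 2879 characters left out ...]
003] [0.416 0.133 0.028]
scene green [215.5 158.7] 22 [ 0.395 -0.134  0.052] [ 0.388 -0.138  0.043] [ 0.401 -0.128  0.057]
scene green [178.5 186.1] 829 [ 0.421 -0.264  0.011] [ 0.366 -0.301  0.002] [ 0.457 -0.216  0.071]
scene green [136.5 252.3] 1329 [ 0.573 -0.433  0.011] [ 0.508 -0.482  0.003] [ 0.615 -0.383  0.072]Traceback (most recent call last):
  File "m.py", line 20, in <module>
    q=w[m]; c=q.mean(0); nrm=np.linalg.svd(q-c)[2][2]; nrm*=np.sign(nrm[2])
                             ~~~~~~~~~~~~~^^^^^
    u, s, vh = gufunc(a, signature=signature)
               ~~~~~~^^^^^^^^^^^^^^^^^^^^^^^^
    raise LinAlgError("SVD did not converge")
numpy.linalg.LinAlgError: SVD did not converge
```

View pics/crop1.png

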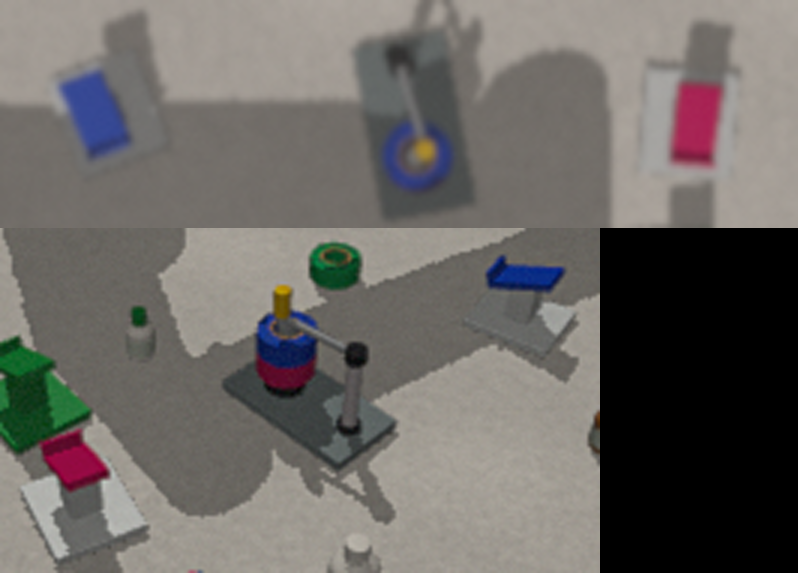

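The crop confirms it: the magenta slab on a white stand at crop (697,120) is the magenta rest, and the stand beside it is wholly green, so I leave that alone. The tower's pillar lies away from the robot at crop (398,50), with the yellow knob over the rolls at (425,150).

```bash
cat > m2.py <<'E'
from m import *
ws=[]
for n,boxes in dict(top=dict(blue=(155,199),mag=(313,202)),scene=dict(blue=(344,146),mag=(194,207))).items():
    f=np.load(n+".npz");p,w=f["p"],f["w"]; mk=masks(p)
    for k,(u,v) in boxes.items():
        m=np.zeros((384,512),bool); m[v-20:v+20,u-20:u+20]=mk[k][v-20:v+20,u-20:u+20]
        q=w[m&~np.isnan(w[...,0])]; q=q[(q[:,2]>.04)]
        r=cv2.minAreaRect((q[:,:2]*1000).astype(np.float32))
        A=np.c_[q[:,:2],np.ones(len(q))]; 
        for _ in range(3):
            co=np.linalg.lstsq(A,q[:,2],rcond=None)[0]; g=abs(A@co-q[:,2])<.003; A,q=A[g],q[g]
        g=co[:2]
        print(n,k,q.mean(0).round(4),"slope",np.arctan(np.hypot(*g)).round(3),"upyaw",np.degrees(np.arctan2(g[1],g[0])).round(1),r)
f=np.load("top.npz");p,w=f["p"],f["w"]
a=(w[...,2]>.007)&(w[...,2]<.018)&(abs(w[...,0]-.54)<.12)&(abs(w[...,1]+.05)<.08); print("base",a.sum(),cv2.minAreaRect((w[a][:,:2]*1000).astype(np.float32)))
for n in("top","scene"):
    w=np.load(n+".npz")["w"]; near=(abs(w[...,0]-.54)<.12)&(abs(w[...,1]+.05)<.08)
    a=near&(w[...,2]>.09)&(w[...,2]<.104); print(n,"arm pts",w[a][np.argsort(w[a][:,0])].round(3).tolist())
    a=near&(w[...,2]>.122); print(n,"knob",w[a].mean(0),a.sum())
    a=near&(w[...,2]>.074)&(w[...,2]<.086); print(n,"roll",cv2.minEnclosingCircle((w[a][:,:2]*1000).astype(np.float32)),a.sum())
E
python3 m2.py
```

```text
top blue [0.5481 0.2179 0.058 ] slope 0.326 upyaw 21.7 ((545.3255004882812, 217.21083068847656), (56.55494689941406, 30.19369888305664), 22.17664909362793)
top mag [ 0.5435 -0.2729  0.0589] slope 0.325 upyaw -2.8 ((540.63134765625, -272.53466796875), (31.27568244934082, 60.42740249633789), 83.01631164550781)
scene blue [0.5528 0.2177 0.0592] slope 0.324 upyaw 26.9 ((549.0253295898438, 216.4722137451172), (65.70519256591797, 38.09755325317383), 24.785463333129883)
scene mag [ 0.5477 -0.2736  0.0605] slope 0.299 upyaw -2.7 ((542.591064453125, -272.3982849121094), (35.296268463134766, 68.03421020507812), 85.0395736694336)
base 753 ((536.9390869140625, -53.31172180175781), (225.39004516601562, 114.88953399658203), 6.287773609161377)
top arm pts [[0.515, -0.04, 0.092], [0.524, -0.049, 0.101], [0.527, -0.049, 0.1], [0.527, -0.052, 0.099], [0.53, -0.052, 0.098], [0.53, -0.049, 0.098], [0.53, -0.046, 0.094], [0.533, -0.052, 0.102], [0.533, -0.046, 0.099], [0.533, -0.049, 0.099], [0.536, -0.046, 0.102], [0.539, -0.046, 0.097], [0.539, -0.043, 0.096], [0.539, -0.049, 0.095], [0.542, -0.043, 0.
[... 4015 characters left out ...]
6, 0.097], [0.597, -0.037, 0.101], [0.598, -0.037, 0.095], [0.599, -0.025, 0.103], [0.599, -0.032, 0.103], [0.599, -0.037, 0.092], [0.6, -0.022, 0.092], [0.6, -0.035, 0.098], [0.6, -0.03, 0.102], [0.6, -0.023, 0.096], [0.6, -0.033, 0.098], [0.601, -0.036, 0.096], [0.601, -0.026, 0.095], [0.601, -0.033, 0.095], [0.601, -0.028, 0.103], [0.602, -0.031, 0.101], [0.602, -0.03, 0.094], [0.602, -0.036, 0.094], [0.602, -0.034, 0.103], [0.602, -0.034, 0.093], [0.602, -0.031, 0.099], [0.603, -0.028, 0.094], [0.603, -0.026, 0.103], [0.604, -0.029, 0.102], [0.604, -0.032, 0.093]]
scene knob [ 0.51883141 -0.05519712  0.12686947] 27
scene roll ((544.3121337890625, -39.1087532043457), 57.4625358581543) 196
```

```bash
cat >> h.py <<'E'
def goal(p,yaw,tilt=0):
    "row (mm, deg) from the present pose to TCP p, tool x heading yaw deg; tilt about tool y"
    p0,R0=tool(); G=R.from_euler("z",yaw,degrees=True)*R.from_euler("x",180,degrees=True)*R.from_euler("y",tilt,degrees=True)
    d=R0.inv().apply(np.array(p)-p0)*1000; r=(R0.inv()*G).as_rotvec(degrees=True)
    print("mm",d.round(1),"deg",r.round(1)); return d,r
E
python3 -c "
from h import *
goal([.517,-.055,.20],20)"
```

```text
mm [509.5 496.   31.2] deg [  0.1   0.  -37.6]
```

```bash
python3 -m jog '[0.51,0.496,0.031,0,0,-37.6, 0.51,0.496,0.031,0,0,-37.6, 0.51,0.496,0.031,0,0,-37.6, 0.51,0.496,0.031,0,0,-37.6, 0.51,0.496,0.031,0,0,-37.6, 0.51,0.496,0.031,0,0,-37.6, 0.51,0.496,0.031,0,0,-37.6, 0.51,0.496,0.031,0,0,-37.6, 0.51,0.496,0.031,0,0,-37.6, 0.51,0.496,0.031,0,0,-37.6, 0.51,0.496,0.031,0,0,-37.6, 0.51,0.496,0.031,0,0,-37.6, 0.51,0.496,0.031,0,0,-37.6, 0.51,0.496,0.031,0,0,-37.6, 0.51,0.496,0.031,0,0,-37.6, 0.51,0.496,0.031,0,0,-37.6, 0.51,0.496,0.031,0,0,-37.6, 0.51,0.496,0.031,0,0,-37.6, 0.51,0.496,0.031,0,0,-37.6, 0.51,0.496,0.031,0,0,-37.6]' 0.65
python3 - <<'E'
from h import *
p,w=cloud("wrist"); cv2.imwrite("pics/w1.png",p[...,::-1]); np.savez("w1.npz",p=p,w=w)
from m import masks
for k in("yel","blue","mag"):
    a=masks(p)[k]; q=w[a]; q=q[~np.isnan(q[:,0])]
    if len(q): print(k,len(q),q.mean(0).round(4),q.min(0).round(3),q.max(0).round(3))
a=(w[...,2]>.122)&(w[...,2]<.132); print("knob",a.sum(),cv2.minEnclosingCircle((w[a][:,:2]*1000).astype(np.float32)))
goal([.517,-.055,.104],20)
E
```

```text
t: 1.77
tool_pos: [0.5173, -0.0551, 0.1997]
orientation: [-0.0, 0.985, 0.173, -0.001]
force: [0.3, 0.1, 0.8]
width: 0.354
grasp_force: 0.0
yel 427 [ 0.498  -0.0276  0.1068] [ 0.372 -0.06   0.008] [0.528 0.123 0.129]
blue 5505 [ 0.6251 -0.1076  0.0435] [ 0.488 -0.327  0.004] [0.747 0.218 0.097]
mag 2159 [ 0.5578 -0.261   0.0561] [ 0.505 -0.291  0.036] [ 0.721 -0.021  0.069]
knob 279 ((516.5789794921875, -52.876853942871094), 7.867883682250977)
mm [-0.5  0.5 96.2] deg [-0.  0.  0.]
```

View pics/w1.png

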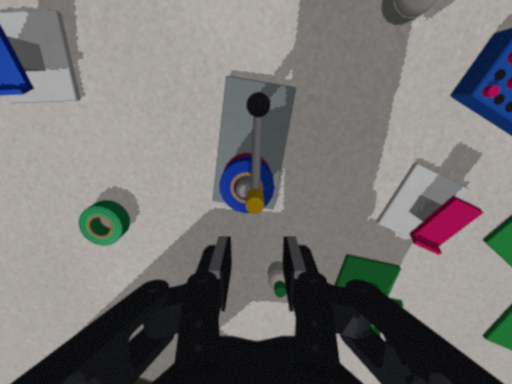

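The wrist view shows the knob at (255,201), pillar top at (259,104), blue roll at (246,184), and the magenta rest at (447,223) with its lip towards the robot. I'll compute the arc.

```bash
python3 - <<'E'
from h import *
f=np.load("w1.npz");p,w=f["p"],f["w"]
piv=np.array([.593,-.030]); s=np.array([.5172,-.0551]); near=(np.linalg.norm(w[...,:2]-piv,axis=-1)<.014)&(w[...,2]>.09)
print("pivot",cv2.minEnclosingCircle((w[near][:,:2]*1000).astype(np.float32)),w[near].mean(0))
p0,R0=tool()
for i,a in enumerate(np.arange(196.7,277,7.16)):
    g=np.r_[piv+.080*np.array([np.cos(np.radians(a)),np.sin(np.radians(a))]),.104]
    print(i,round(a,1),R0.inv().apply(g-p0).round(3))
E
```

```text
pivot ((590.52587890625, -29.34996223449707), 11.859519004821777) [ 0.59150115 -0.02861072  0.10180083]
0 196.7 [-0.    -0.002  0.096]
1 203.9 [-0.     0.008  0.096]
2 211.0 [0.001 0.018 0.096]
3 218.2 [0.003 0.028 0.096]
4 225.3 [0.007 0.037 0.096]
5 232.5 [0.012 0.046 0.096]
6 239.7 [0.018 0.054 0.096]
7 246.8 [0.025 0.061 0.096]
8 254.0 [0.032 0.068 0.096]
9 261.1 [0.041 0.073 0.096]
10 268.3 [0.05  0.077 0.096]
11 275.5 [0.059 0.08  0.096]
```

```bash
python3 -m jog '[0,-0.001,0.04,0,0,0, 0,-0.001,0.08,0,0,0, 0,-0.001,0.096,0,0,0, 0,-0.001,0.096,0,0,0, 0,-0.001,0.096,0,0,0]'
```

```text
t: 2.23
tool_pos: [0.517, -0.053, 0.1049]
orientation: [0.0, 0.985, 0.175, -0.0]
force: [0.1, 0.3, 1.6]
width: 0.35
grasp_force: 0.0
```

```bash
python3 -m jog '[0,0.004,0,0,0,-2, 0,0.009,0,0,0,-4, 0,0.014,0,0,0,-6, 0.001,0.019,0,0,0,-8, 0.002,0.024,0,0,0,-10, 0.003,0.029,0,0,0,-12, 0.005,0.034,0,0,0,-14, 0.007,0.038,0,0,0,-16, 0.012,0.047,0,0,0,-20, 0.018,0.055,0,0,0,-24, 0.025,0.062,0,0,0,-28, 0.032,0.069,0,0,0,-32, 0.041,0.074,0,0,0,-36, 0.050,0.078,0,0,0,-39, 0.059,0.081,0,0,0,-40, 0.064,0.082,0,0,0,-40, 0.064,0.082,0,0,0,-40, 0.055,0.080,0,0,0,-40, 0.055,0.080,-0.04,0,0,-40, 0.055,0.080,-0.08,0,0,-40]'
python3 - <<'E'
from h import *
p,w=cloud("wrist"); cv2.imwrite("pics/w2.png",p[...,::-1]); np.savez("w2.npz",p=p,w=w)
p,w=cloud("top")
a=(w[...,2]>.12)&(w[...,2]<.132)&(abs(w[...,0]-.57)<.1)&(abs(w[...,1]+.09)<.1); print(w[a].mean(0),a.sum())
E
```

```text
t: 3.9
tool_pos: [0.5935, -0.1102, 0.1828]
orientation: [-0.001, 0.866, 0.5, -0.003]
force: [2.2, -0.4, 1.8]
width: 0.347
grasp_force: 0.0
[nan nan nan] 0<stdin>:4: RuntimeWarning: Mean of empty slice.
  ret = um.true_divide(
```

View pics/w2.png

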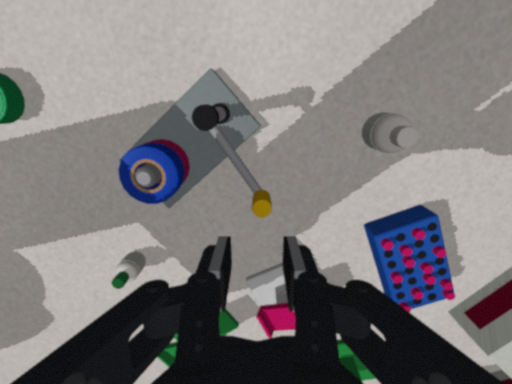

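The keeper now stands about 80° aside, with the knob at (262,204), pillar at (205,117), and the post and blue roll clear at (150,175). Next I measure the roll centre and the magenta rest.

```bash
cat > m3.py <<'E'
from m import *
def circ(w,c,z0,z1,r=.04):
    a=(np.linalg.norm(w[...,:2]-c,axis=-1)<r)&(w[...,2]>z0)&(w[...,2]<z1); 
    return cv2.minEnclosingCircle((w[a][:,:2]*1000).astype(np.float32)),w[a].mean(0).round(4),a.sum()
def rest(p,w,k,c):
    m=masks(p)[k]&(np.linalg.norm(w-np.r_[c,.058],axis=-1)<.06)
    q=w[m]; q=q[q[:,2]>.04]; A=np.c_[q[:,:2],np.ones(len(q))]; z=q[:,2]
    for _ in range(5):
        co=np.linalg.lstsq(A,z,rcond=None)[0]; g=abs(A@co-z)<.002; A,z=A[g],z[g]
    up=co[:2]/np.hypot(*co[:2])
    f=A[:,:2]; r=cv2.minAreaRect((f*1000).astype(np.float32)); b=cv2.boxPoints(r)
    e=[b[1]-b[0],b[2]-b[1]]; e=max(e,key=np.linalg.norm); yaw=np.degrees(np.arctan2(e[1],e[0]))
    yaw-=180*round((yaw-np.degrees(np.arctan2(*up[::-1])))/180)
    u=np.array([np.cos(np.radians(yaw)),np.sin(np.radians(yaw))]); v=np.array([-u[1],u[0]])
    s=f@u; t=f@v; tc=(np.percentile(t,1)+np.percentile(t,99))/2
    # position along slope where z=.06 ; and top end - 28*cos
    o1=s.mean()+(.06-z.mean())/np.hypot(*co[:2]); o2=np.percentile(s,99.5)-.028*np.cos(.35)
    print(k,len(q),"slope",np.arctan(np.hypot(*co[:2])).round(3),"yaw",yaw.round(1),"rect",np.round(r[0],1),np.round(r[1],1),"\n origin by z",(o1*u+tc*v).round(4),"by end",(o2*u+tc*v).round(4), "z at end-origin",(np.r_[o2*u+tc*v,1]@co).round(4))
E
python3 - <<'E'
from m3 import *
f=np.load("w1.npz"); rest(f["p"],f["w"],"mag",[.545,-.273])
for n in("w1","w2"):
    f=np.load(n+".npz");w=f["w"]; print(n,circ(w,[.513,-.046],.075,.083),circ(w,[.513,-.046],.085,.092,.02))
w=f["w"]; print("knob",circ(w,[.59,-.11],.122,.132))
goal([.513,-.046,.15],11)
E
```

```text
mag 1895 slope 0.331 yaw -4.1 rect [ 543.7 -271. ] [37.1 61.3] 
 origin by z [ 0.5503 -0.2711] by end [ 0.5476 -0.271 ] z at end-origin 0.0591
w1 (((514.7313232421875, -44.59823226928711), 27.840007781982422), array([ 0.5167, -0.0409,  0.079 ]), np.int64(1457)) (((514.0263061523438, -43.542030334472656), 7.793237209320068), array([ 0.5145, -0.0423,  0.0868]), np.int64(133))
w2 (((514.4859008789062, -45.00326919555664), 28.26650619506836), array([ 0.5161, -0.0438,  0.079 ]), np.int64(2354)) (((514.1253051757812, -43.290958404541016), 8.01695728302002), array([ 0.5146, -0.0439,  0.0868]), np.int64(203))
knob (((597.9283447265625, -107.9655990600586), 7.915992736816406), array([ 0.5984, -0.1073,  0.1264]), np.int64(326))
mm [  13.5 -107.1   42.8] deg [ 0.6 -0.6 49. ]
```

```bash
python3 -c "
from h import *
goal([.5145,-.0445,.14],11);goal([.5145,-.0445,.052],11)"
```

```text
mm [  15.5 -106.7   52.8] deg [ 0.6 -0.6 49. ]
mm [  15.1 -107.8  140.8] deg [ 0.6 -0.6 49. ]
```

```bash
python3 -m jog '[0.0155,-0.1067,0.03,0.6,-0.6,49, 0.0155,-0.1067,0.053,0.6,-0.6,49, 0.0155,-0.1067,0.053,0.6,-0.6,49, 0.0155,-0.1067,0.053,0.6,-0.6,49, 0.0155,-0.1067,0.053,0.6,-0.6,49, 0.0155,-0.1067,0.053,0.6,-0.6,49, 0.0155,-0.1067,0.053,0.6,-0.6,49, 0.0155,-0.1067,0.053,0.6,-0.6,49, 0.0155,-0.107,0.08,0.6,-0.6,49, 0.0153,-0.1075,0.105,0.6,-0.6,49, 0.0151,-0.1078,0.125,0.6,-0.6,49, 0.0151,-0.1078,0.141,0.6,-0.6,49, 0.0151,-0.1078,0.141,0.6,-0.6,49, 0.0151,-0.1078,0.141,0.6,-0.6,49]' 0
python3 -m jog '[0,0,0,0,0,0, 0,0,0,0,0,0, 0,0,0,0,0,0, 0,0,0,0,0,0, 0,0,0,0,0,0, 0,0,0,0,0,0, 0,0,0,0,0,0, 0,0,0,0,0,0]' 1
```

```text
t: 5.17
tool_pos: [0.51, -0.0436, 0.0435]
orientation: [-0.002, 0.995, 0.097, -0.007]
force: [0.8, 0.3, 0.9]
width: 1.002
grasp_force: 0.0
t: 5.83
tool_pos: [0.5117, -0.0434, 0.0455]
orientation: [-0.002, 0.995, 0.096, -0.005]
force: [-0.2, -0.1, 5.8]
width: 0.636
grasp_force: 63.7
```

The TCP is 7 mm lower than planned because the earlier pose hadn't settled, and the pads may be touching the magenta roll. I'll re-grip higher.

```bash
python3 -m jog '[0,0,0,0,0,0, 0,0,0,0,0,0, 0,0,0,0,0,0, 0,0,0,0,0,0, 0,0,0,0,0,0, 0.001,0,-0.007,0,0,0, 0.002,0,-0.007,0,0,0, 0.002,0,-0.007,0,0,0, 0.002,0,-0.007,0,0,0]' 0
python3 -c "
from h import *
goal([.5145,-.0445,.052],11)
p,w=cloud('wrist'); M,Rm,t=cal('wrist'); print((-Rm.T@t).round(3))"
```

```text
t: 6.58
tool_pos: [0.5127, -0.0429, 0.0504]
orientation: [-0.002, 0.995, 0.096, -0.007]
force: [-0.1, -0.0, -0.2]
width: 1.002
grasp_force: 0.0
mm [ 1.5  1.9 -1.6] deg [-0.3  0.8  0. ]
[ 0.594 -0.028  0.191]
```

```bash
python3 -m jog '[0.001,0.001,-0.002,-0.3,0.8,0, 0.001,0.001,-0.002,-0.3,0.8,0, 0.001,0.001,-0.002,-0.3,0.8,0, 0.001,0.001,-0.002,-0.3,0.8,0, 0.001,0.001,-0.002,-0.3,0.8,0]' 0
python3 -m jog '[0,0,0,0,0,0, 0,0,0,0,0,0, 0,0,0,0,0,0, 0,0,0,0,0,0, 0,0,0,0,0,0, 0,0,0,0,0,0, 0,0,0,0,0,0]' 1
python3 -m jog '[0,0,-0.01,0,0,0, 0,0,-0.02,0,0,0, 0,0,-0.03,0,0,0, 0,0,-0.04,0,0,0, 0,0,-0.055,0,0,0, 0,0,-0.075,0,0,0, 0,0,-0.095,0,0,0, 0,0,-0.095,0,0,0, 0,0,-0.095,0,0,0, 0,0,-0.095,0,0,0]'
python3 - <<'E'
from m3 import *
p,w=cloud("wrist"); cv2.imwrite("pics/w3.png",p[...,::-1]); np.savez("w3.npz",p=p,w=w)
p,w=cloud("scene"); np.savez("s3.npz",p=p,w=w); b=p[100:250,180:380,::-1]; cv2.imwrite("pics/s3.png",cv2.resize(b,(800,600),interpolation=2))
E
```

```text
t: 7.05
tool_pos: [0.5137, -0.0438, 0.0522]
orientation: [0.0, 0.995, 0.096, 0.0]
force: [-0.2, -0.0, -0.7]
width: 1.001
grasp_force: 0.0
t: 7.63
tool_pos: [0.5141, -0.0438, 0.0528]
orientation: [0.0, 0.995, 0.096, 0.001]
force: [1.3, 0.7, 3.3]
width: 0.63
grasp_force: 63.4
t: 8.47
tool_pos: [0.5134, -0.0436, 0.1471]
orientation: [-0.0, 0.995, 0.096, 0.0]
force: [-0.3, 1.1, -1.2]
width: 0.632
grasp_force: 63.2
```

View pics/s3.png

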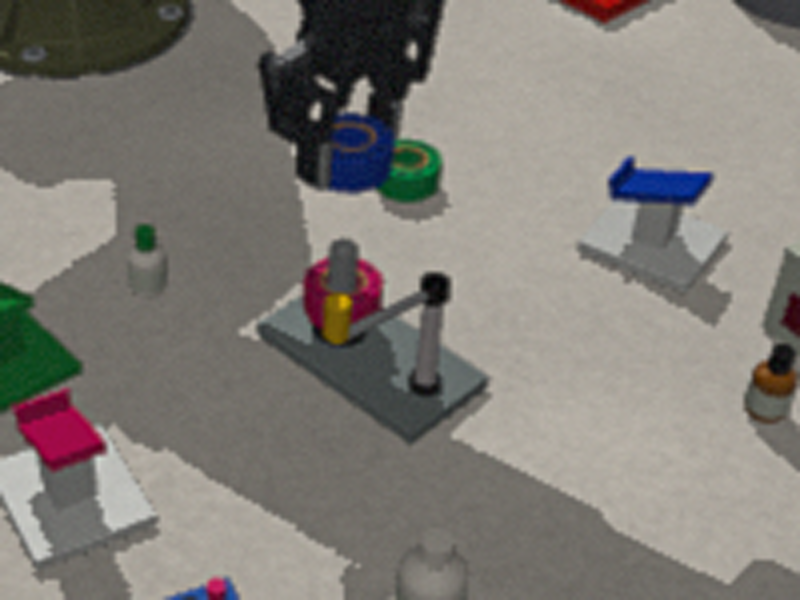

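The blue roll is in the gripper at (350,150), and the magenta roll stays seated on the post at (343,290). Next I look at the blue rest from near.

```bash
python3 -c "
from h import *
goal([.46,.185,.21],23)"
```

```text
mm [  -8.5 -234.7  -63.7] deg [ -0.    0.1 -12. ]
```

```bash
python3 -m jog '[-0.001,-0.02,-0.04,0,0,-2, -0.002,-0.05,-0.063,0,0,-4, -0.0085,-0.235,-0.063,0,0,-12, -0.0085,-0.235,-0.063,0,0,-12, -0.0085,-0.235,-0.063,0,0,-12, -0.0085,-0.235,-0.063,0,0,-12, -0.0085,-0.235,-0.063,0,0,-12, -0.0085,-0.235,-0.063,0,0,-12, -0.0085,-0.235,-0.063,0,0,-12, -0.0085,-0.235,-0.063,0,0,-12, -0.0085,-0.235,-0.063,0,0,-12, -0.0085,-0.235,-0.063,0,0,-12]'
python3 - <<'E'
from m3 import *
p,w=cloud("wrist"); cv2.imwrite("pics/w4.png",p[...,::-1]); np.savez("w4.npz",p=p,w=w)
rest(p,w,"blue",[.552,.218])
E
```

```text
t: 9.57
tool_pos: [0.4606, 0.1843, 0.2101]
orientation: [0.0, 0.98, 0.199, 0.0]
force: [0.8, 0.4, -1.1]
width: 0.629
grasp_force: 63.9
blue 2490 slope 0.33 yaw 21.7 rect [550.1 220.6] [59.3 34.7] 
 origin by z [0.5549 0.2226] by end [0.5528 0.2217] z at end-origin 0.0592
```

View pics/w4.png

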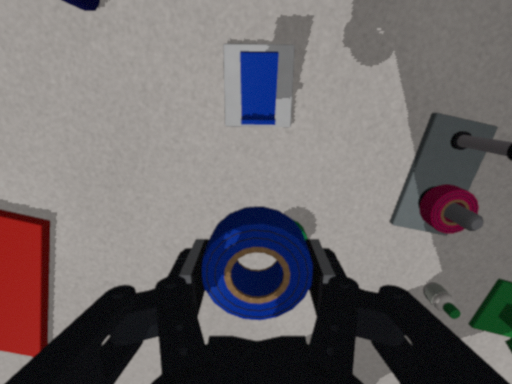

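The blue rest is at (259,88), lip facing the robot at (258,121). The held roll at (257,263) is square in the fingers. I'll use the held roll to check camera against tool.

```bash
python3 - <<'E'
from m3 import *
f=np.load("w4.npz");p,w=f["p"],f["w"]; p0,R0=tool()
v,u=np.mgrid[:384,:512]
q=R0.inv().apply((w.reshape(-1,3)-p0)).reshape(w.shape)
a=masks(p)["blue"]&(abs(q[...,2]+.027)<.003)&(np.hypot(q[...,0],q[...,1])<.04)
print("held roll top in tool frame",cv2.minEnclosingCircle((q[a][:,:2]*1000).astype(np.float32)),np.median(q[a],0),a.sum())
# edge columns of the rest face between lip and top, in tool y
m=masks(p)["blue"]; 
for r in(55,70,85,100,112):
    c=np.where(m[r,200:320])[0]+200; k=w[r,c]; k=k[~np.isnan(k[:,0])]; print(r,c.min(),c.max(),k[1].round(4),k[-2].round(4))
# sloping pose: origin at rest -> TCP 
def place(o,yaw,lift,back=-.0022):
    s=.35; n=np.array([-np.sin(s)*np.cos(np.radians(yaw)),-np.sin(s)*np.sin(np.radians(yaw)),np.cos(s)])
    return np.array(o)+n*(lift+back)
o=[.5528,.2215,.060]
for t in(20.05,-20.05):
    G=R.from_euler("z",22.3,degrees=True)*R.from_euler("x",180,degrees=True)*R.from_euler("y",t,degrees=True); print(t,G.apply([0,0,1]).round(3))
E
```

```text
held roll top in tool frame ((1.4084429740905762, -0.017839210107922554), 27.949195861816406) [ 0.00743098 -0.0004856  -0.02615144] 5456
55 241 277 [0.5687 0.2452 0.0673] [0.5811 0.2161 0.0672]
70 241 276 [0.5571 0.2407 0.0638] [0.5696 0.2116 0.0625]
85 242 276 [0.5452 0.2351 0.0596] [0.5577 0.206  0.0575]
100 242 274 [0.5322 0.2301 0.0534] [0.5442 0.2018 0.0515]
112 242 274 [0.5211 0.2259 0.0489] [0.5334 0.1968 0.0493]
20.05 [ 0.317  0.13  -0.939]
-20.05 [-0.317 -0.13  -0.939]
```

```bash
cat >> h.py <<'E'
def place(o,yaw,lift,back=-.002,dx=.0014):
    c=np.cos(np.radians(yaw));s=np.sin(np.radians(yaw)); S,C=np.sin(.35),np.cos(.35)
    n=np.array([-S*c,-S*s,C]); x=np.array([C*c,C*s,S])
    return goal(np.array(o)+n*(lift+back)-x*dx,yaw,20.05)
E
python3 -c "
from h import *
place([.5528,.2212,.06],22.2,.06)"
```

```text
mm [78.   1.7 96.2] deg [-0.1 20.   0.7]
```

```bash
python3 -m jog '[0.02,0,0.02,0,7,0, 0.04,0.001,0.04,0,14,0.4, 0.06,0.0015,0.07,0,20,0.7, 0.078,0.0017,0.096,0,20,0.7, 0.078,0.0017,0.096,0,20,0.7, 0.078,0.0017,0.096,0,20,0.7, 0.078,0.0017,0.096,0,20,0.7, 0.078,0.0017,0.096,0,20,0.7]'
python3 -c "
from h import *
place([.5528,.2212,.06],22.2,.003);place([.5528,.2212,.06],22.2,.0)"
```

```text
t: 10.28
tool_pos: [0.5341, 0.2149, 0.1176]
orientation: [-0.035, 0.966, 0.19, 0.172]
force: [-0.2, -0.2, -1.0]
width: 0.631
grasp_force: 64.0
mm [-2.9  1.4 59.8] deg [-0.2 -0.2  0. ]
mm [-2.9  1.4 62.8] deg [-0.2 -0.2  0. ]
```

```bash
python3 -m jog '[0,0.001,0.02,0,0,0, 0,0.001,0.04,0,0,0, 0,0.001,0.04,0,0,0, 0,0.001,0.04,0,0,0]'
python3 -c "
from h import *
place([.5528,.2212,.06],22.2,.003);place([.5528,.2212,.06],22.2,.0)"
```

```text
t: 10.62
tool_pos: [0.5462, 0.2186, 0.0775]
orientation: [-0.034, 0.966, 0.19, 0.17]
force: [-0.4, 0.4, -0.2]
width: 0.629
grasp_force: 63.9
mm [-0.7  0.1 17.9] deg [-0.1  0.   0.1]
mm [-0.7  0.1 20.9] deg [-0.1  0.   0.1]
```

```bash
python3 -m jog '[-0.0005,0,0.008,0,0,0, -0.0005,0,0.014,0,0,0, -0.0005,0,0.018,0,0,0, -0.0005,0,0.019,0,0,0, -0.0005,0,0.02,0,0,0, -0.0005,0,0.0205,0,0,0, -0.0005,0,0.021,0,0,0, -0.0005,0,0.021,0,0,0]'
python3 -c "
from h import *
place([.5528,.2212,.06],22.2,.0)"
```

```text
t: 11.28
tool_pos: [0.5522, 0.2212, 0.0575]
orientation: [-0.034, 0.966, 0.191, 0.171]
force: [-4.3, -1.3, 2.7]
width: 0.632
grasp_force: 64.4
mm [-0.   0.2 -0.2] deg [-0.1 -0.   0.1]
```

```bash
python3 -m jog '[0,0,0,0,0,0, 0,0,0,0,0,0, 0,0,0,0,0,0, 0,0,0,0,0,0, 0,0,0,0,0,0, 0,0,0,0,0,0, 0,0,-0.02,0,0,0, 0,0,-0.05,0,0,0, 0,0,-0.08,0,0,0, -0.03,0,-0.11,0,-7,0, -0.06,0,-0.13,0,-14,0, -0.08,0,-0.14,0,-20,0, -0.08,0,-0.14,0,-20,0, -0.08,0,-0.14,0,-20,0, -0.08,0,-0.14,0,-20,0]' 0
python3 - <<'E'
from m3 import *
p,w=cloud("wrist"); np.savez("w5.npz",p=p,w=w); cv2.imwrite("pics/w5.png",p[...,::-1])
o=np.array([.5528,.2212,.06]); y=np.radians(22.2);c,s=np.cos(y),np.sin(y);S,C=np.sin(.35),np.cos(.35)
B=np.array([[C*c,C*s,S],[-s,c,0],[-S*c,-S*s,C]]); q=(w-o)@B.T
a=masks(p)["blue"]&(abs(q[...,2]-.025)<.005)&(np.hypot(q[...,0],q[...,1])<.05)
k=q[a]; print("roll in rest frame",cv2.minEnclosingCircle((k[:,:2]*1000).astype(np.float32)),np.linalg.lstsq(np.c_[k[:,:2],np.ones(len(k))],k[:,2],rcond=None)[0])
goal([.514,-.044,.15],11)
E
```

```text
t: 12.53
tool_pos: [0.4388, 0.1742, 0.1597]
orientation: [-0.001, 0.981, 0.193, 0.001]
force: [-1.2, -0.1, 0.1]
width: 1.004
grasp_force: 0.0
roll in rest frame ((-1.2066996097564697, 0.6058728694915771), 27.881500244140625) [-0.00305317  0.00203034  0.02405537]
mm [-13.  230.3   9.4] deg [-0.1 -0.1 11.3]
```

View pics/w5.png

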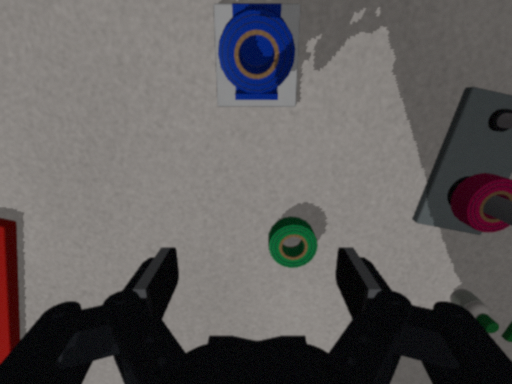

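The blue roll lies flat and centred on its rest at (257,52), within about 1.5 mm. Now the magenta roll.

```bash
python3 -m jog '[-0.013,0.23,0.009,0,0,11.3, -0.013,0.23,0.009,0,0,11.3, -0.013,0.23,0.009,0,0,11.3, -0.013,0.23,0.009,0,0,11.3, -0.013,0.23,0.009,0,0,11.3, -0.013,0.23,0.009,0,0,11.3, -0.013,0.23,0.009,0,0,11.3, -0.013,0.23,0.009,0,0,11.3, -0.013,0.23,0.009,0,0,11.3, -0.013,0.23,0.009,0,0,11.3]' 0
python3 - <<'E'
from m3 import *
p,w=cloud("wrist"); print(circ(w,[.514,-.044],.05,.058),circ(w,[.514,-.044],.085,.092,.02))
goal([.514,-.044,.027],11)
E
```

```text
t: 13.42
tool_pos: [0.5135, -0.0428, 0.1513]
orientation: [-0.001, 0.995, 0.097, 0.0]
force: [-0.1, 0.6, 0.1]
width: 0.995
grasp_force: 0.0
(((514.1297607421875, -42.51781463623047), 27.807292938232422), array([ 0.5174, -0.0417,  0.054 ]), np.int64(1985)) (((514.639404296875, -43.814064025878906), 8.127330780029297), array([ 0.5146, -0.0439,  0.0867]), np.int64(246))
mm [1.000e-01 1.600e+00 1.244e+02] deg [-0.1 -0.   0.1]
```

```bash
python3 -m jog '[0,0.001,0.03,0,0,0, 0,0.001,0.06,0,0,0, 0,0.001,0.09,0,0,0, 0,0.001,0.11,0,0,0, 0,0.001,0.124,0,0,0, 0,0.001,0.124,0,0,0, 0,0.001,0.124,0,0,0, 0,0.001,0.124,0,0,0]' 0
python3 -m jog '[0,0,0,0,0,0, 0,0,0,0,0,0, 0,0,0,0,0,0, 0,0,0,0,0,0, 0,0,0,0,0,0, 0,0,0,0,0,0, 0,0,0,0,0,0, 0,0,0,0,0,0]' 1
```

```text
t: 14.13
tool_pos: [0.5147, -0.0437, 0.0291]
orientation: [-0.001, 0.995, 0.097, 0.001]
force: [-0.5, 0.5, 0.8]
width: 0.996
grasp_force: 0.0
t: 14.8
tool_pos: [0.5147, -0.0441, 0.0289]
orientation: [-0.001, 0.995, 0.096, 0.001]
force: [-0.3, 1.4, 4.9]
width: 0.623
grasp_force: 64.8
```

```bash
python3 -m jog '[0,0,-0.01,0,0,0, 0,0,-0.025,0,0,0, 0,0,-0.045,0,0,0, 0,0,-0.07,0,0,0, 0,0,-0.1,0,0,0, 0,0,-0.13,0,0,0, 0,0,-0.165,0,0,0, 0,0,-0.18,0,0,0, 0,0,-0.18,0,0,0, 0,0,-0.18,0,0,0, 0,0,-0.18,0,0,0]'
python3 -c "
from h import *
goal([.457,-.264,.21],-4)"
```

```text
t: 15.72
tool_pos: [0.5132, -0.0445, 0.2061]
orientation: [-0.001, 0.995, 0.096, -0.001]
force: [0.6, -0.0, -2.1]
width: 0.624
grasp_force: 64.0
mm [-97.2 204.7  -4.1] deg [-0.1  0.1 15. ]
```

```bash
python3 -m jog '[-0.097,0.205,-0.004,0,0,15, -0.097,0.205,-0.004,0,0,15, -0.097,0.205,-0.004,0,0,15, -0.097,0.205,-0.004,0,0,15, -0.097,0.205,-0.004,0,0,15, -0.097,0.205,-0.004,0,0,15, -0.097,0.205,-0.004,0,0,15, -0.097,0.205,-0.004,0,0,15, -0.097,0.205,-0.004,0,0,15, -0.097,0.205,-0.004,0,0,15, -0.097,0.205,-0.004,0,0,15]'
python3 - <<'E'
from m3 import *
p0,R0=tool(); p,w=cloud("wrist"); cv2.imwrite("pics/w6.png",p[...,::-1])
rest(p,w,"mag",[.548,-.271])
m=masks(p)["mag"]; q=R0.inv().apply((w.reshape(-1,3)-p0)).reshape(w.shape)
a=m&(abs(q[...,2]+.027)<.004)&(np.hypot(q[...,0],q[...,1])<.04)
print("held",cv2.minEnclosingCircle((q[a][:,:2]*1000).astype(np.float32)),np.median(q[a],0),a.sum())
f=m&(np.linalg.norm(w-[.546,-.271,.058],axis=-1)<.05); rr=np.where(f.any(1))[0]; print(rr.min(),rr.max())
for r in np.linspace(rr.min()+4,rr.max()-12,5).astype(int):
    c=np.where(f[r])[0]; print(r,c.min(),c.max(),w[r,c[1]].round(4),w[r,c[-2]].round(4),((w[r,c[1]]+w[r,c[-2]])/2).round(4))
E
```

```text
t: 16.63
tool_pos: [0.4582, -0.2634, 0.2108]
orientation: [-0.001, 0.999, -0.034, -0.0]
force: [0.3, -0.3, -1.5]
width: 0.628
grasp_force: 64.0
mag 2373 slope 0.333 yaw -5.1 rect [ 544.5 -272.1] [34.5 59.5] 
 origin by z [ 0.5493 -0.2724] by end [ 0.5471 -0.2722] z at end-origin 0.0592
held ((-0.32510292530059814, -0.27340105175971985), 28.25543975830078) [ 5.79370699e-03  6.29411189e-05 -2.50523436e-02] 5490
63 133
67 243 278 [ 0.5715 -0.2586  0.0681] [ 0.5694 -0.2896  0.068 ] [ 0.5705 -0.2741  0.068 ]
80 243 278 [ 0.5606 -0.2575  0.0633] [ 0.5583 -0.2893  0.065 ] [ 0.5595 -0.2734  0.0641]
94 243 277 [ 0.548  -0.2562  0.0582] [ 0.5458 -0.2881  0.0605] [ 0.5469 -0.2722  0.0594]
107 244 276 [ 0.5355 -0.2561  0.0554] [ 0.5334 -0.2869  0.0541] [ 0.5345 -0.2715  0.0547]
121 244 275 [ 0.5213 -0.2547  0.0501] [ 0.5192 -0.2855  0.0488] [ 0.5203 -0.2701  0.0495]
```

View pics/w6.png

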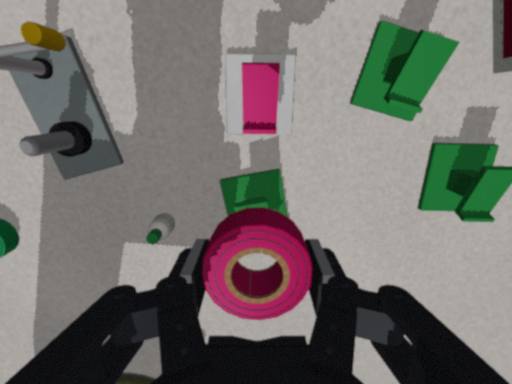

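The magenta rest is at (260,97) with its lip at (259,128), and the magenta roll is held squarely at (257,263). The green stand at (255,190) is low and clear of the path.

```bash
python3 -c "
from h import *
place([.5475,-.2722,.06],-4.6,.03,-.0009,-.0003);place([.5475,-.2722,.06],-4.6,.06,-.0009,-.0003)"
```

```text
mm [ 80.    2.8 123.4] deg [-0.2 20.1  0.7]
mm [69.7  2.6 95.3] deg [-0.2 20.1  0.7]
```

```bash
python3 -m jog '[0.02,0,0.02,0,7,0, 0.04,0.001,0.04,0,14,0.4, 0.055,0.002,0.07,0,20,0.7, 0.0695,0.0026,0.095,-0.2,20.1,0.7, 0.0747,0.0027,0.109,-0.2,20.1,0.7, 0.08,0.0028,0.123,-0.2,20.1,0.7, 0.08,0.0028,0.123,-0.2,20.1,0.7, 0.08,0.0028,0.123,-0.2,20.1,0.7, 0.08,0.0028,0.123,-0.2,20.1,0.7]'
python3 -c "
from h import *
place([.5475,-.2722,.06],-4.6,.0,-.0009,-.0003)"
```

```text
t: 17.43
tool_pos: [0.538, -0.2723, 0.0895]
orientation: [0.007, 0.984, -0.04, 0.175]
force: [0.4, 0.0, -0.8]
width: 0.627
grasp_force: 64.0
mm [-1.  -0.9 31.8] deg [ 0.  -0.1 -0. ]
```

```bash
python3 -m jog '[-0.001,-0.001,0.012,0,0,0, -0.001,-0.001,0.022,0,0,0, -0.001,-0.001,0.027,0,0,0, -0.001,-0.001,0.029,0,0,0, -0.001,-0.001,0.03,0,0,0, -0.001,-0.001,0.03,0,0,0, -0.001,-0.001,0.03,0,0,0, -0.001,-0.001,0.03,0,0,0]'
python3 -c "
from h import *
place([.5475,-.2722,.06],-4.6,.0,-.0009,-.0003)"
```

```text
t: 18.1
tool_pos: [0.5471, -0.2723, 0.06]
orientation: [0.007, 0.984, -0.04, 0.174]
force: [0.2, -0.1, -0.9]
width: 0.623
grasp_force: 64.2
mm [ 0.7 -0.2  1. ] deg [ 0.  -0.1 -0.1]
```

```bash
python3 -m jog '[0.0005,0,0.0005,0,0,0, 0.0005,0,0.001,0,0,0, 0.0005,0,0.001,0,0,0, 0.0005,0,0.0015,0,0,0, 0.0005,0,0.0015,0,0,0]'
```

```text
t: 18.52
tool_pos: [0.548, -0.2724, 0.0591]
orientation: [0.007, 0.984, -0.04, 0.174]
force: [-3.5, 0.9, 4.0]
width: 0.622
grasp_force: 64.8
```

Contact is made; release and retreat.

```bash
python3 -m jog '[0,0,0,0,0,0, 0,0,0,0,0,0, 0,0,0,0,0,0, 0,0,0,0,0,0, 0,0,0,0,0,0, 0,0,0,0,0,0, 0,0,-0.02,0,0,0, 0,0,-0.05,0,0,0, 0,0,-0.08,0,0,0, -0.03,0,-0.11,0,-7,0, -0.06,0,-0.14,0,-14,0, -0.07,0,-0.17,0,-20,0, -0.07,0,-0.17,0,-20,0, -0.07,0,-0.17,0,-20,0, -0.07,0,-0.17,0,-20,0, -0.07,0,-0.17,0,-20,0]' 0
python3 - <<'E'
from m3 import *
p,w=cloud("wrist")
o=np.array([.5475,-.2722,.06]); y=np.radians(-4.6);c,s=np.cos(y),np.sin(y);S,C=np.sin(.35),np.cos(.35)
B=np.array([[C*c,C*s,S],[-s,c,0],[-S*c,-S*s,C]]); q=(w-o)@B.T
a=masks(p)["mag"]&(abs(q[...,2]-.025)<.005)&(np.hypot(q[...,0],q[...,1])<.05)
k=q[a]; print("roll in rest frame",cv2.minEnclosingCircle((k[:,:2]*1000).astype(np.float32)),np.linalg.lstsq(np.c_[k[:,:2],np.ones(len(k))],k[:,2],rcond=None)[0])
sc,_=cloud("scene"); cv2.imwrite("pics/end.png",cv2.resize(np.vstack([p[:200],sc[90:340]])[...,::-1],(660,580)))
E
```

```text
t: 19.85
tool_pos: [0.424, -0.262, 0.1927]
orientation: [-0.001, 0.999, -0.041, 0.0]
force: [-1.0, -0.3, -0.6]
width: 0.999
grasp_force: 0.0
roll in rest frame ((-0.6333918571472168, 0.30996114015579224), 27.770294189453125) [-0.00374061 -0.00058693  0.02416662]
```

View pics/end.png

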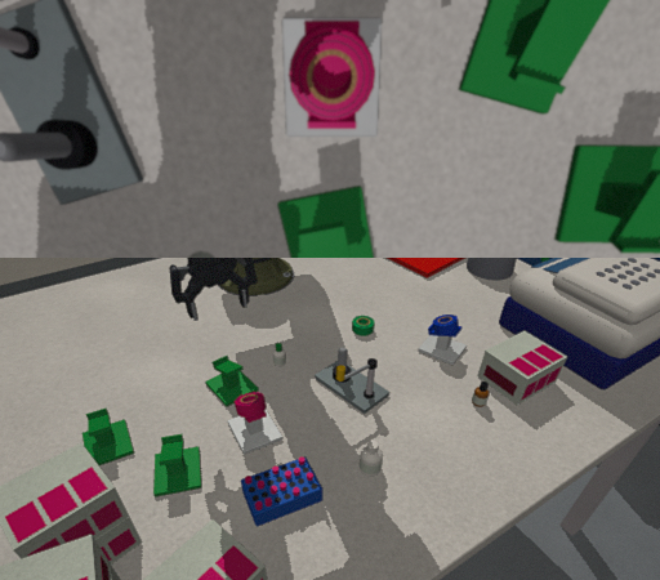

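Both rolls lie flat on their rests (magenta at (332,75) in the wrist part, blue at (444,325) in the scene part). The keeper is aside, the post is empty, and nothing else has moved.

```bash
python3 -c "
from workcell import ctrl
print(ctrl.finish_job())"
```

```text
the job is handed in; nothing more can be done
None
```

The job is done and handed in at about 20 s: the keeper arm is swung about 80° aside, and the blue roll, then the magenta, are each laid flat on their own rests, measured within about 1.5 mm of the marked spot.

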